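# Shift the full tube carrier round the transfer tray to its sprung stop

### The job

In the four-place tray, slide the metal carriers one at a time, never lifting them, so that the carrier with four tubes comes to the far left place: first the carrier that stands there goes to the right until it meets the wall of the empty far right place, then the four-tube carrier goes straight away from you onto the sprung stop; press it against the stop with about 11 N for a good half second, never more than 15 N, and let it go so that it stays resting on the stop. Last, slide the remaining carrier left against the left wall, into the near left place behind it. Leave the other things on the worktop alone.

Things in the scene. Friction and masses are not known exactly. Their poses are not given: they have to be found in the camera images.
- tray: grey open tray fixed to the worktop, 190 (x) x 162 (y) mm; inside 178 x 150 mm without ribs, four places 2 x 2; floor 5 mm, walls 22 mm high. Origin: centre of its underside; +x away from the robot (far), +y left, yaw up to 0.3 rad. A carrier has 6 mm of play in y; against a side wall its centre is 39 mm from the middle, against the near wall at x = -53 mm. Friction 0.2 to 0.3.
- far_left (a point): point on the tray floor in the far left place, at tray x = 38, y = 38 mm; the sprung stop is in the far wall behind it. At the start one of the two carriers with fewer tubes stands here (the other near right; which is which varies), about 1 mm from its near neighbour. Pressing a carrier down while pushing it adds floor friction, and less of the push reaches the stop.
- far_right (a point): point on the tray floor in the far right place, at tray x = 38, y = -38 mm; this place is empty at the start
- near_left (a point): point on the tray floor in the near left place, at tray x = -52, y = 38 mm; the four-tube carrier stands here at the start
- stop_bore (a point): point straight above the far wall's inner face (tray x = 89, y = 38, z = 38 mm) on the axis of the stop's sleeve and rubber-tipped plunger, which point to the robot over the wall. The free tip stands anywhere from 5 to 27 mm inside the wall's face, by a setting that is not measured: find it by force. So the carrier meets it with its centre at tray x = 26 to 48 mm.
- stop: sprung stop fixed to the tray; its origin and axes are the tray's. Dark housing 30 x 36 x 52 mm outside the far wall, steel sleeve, rubber-tipped plunger 15 mm wide. The plunger yields 6 N per mm (damping 200 N s/m), solid after 4.5 mm; over 15 N harms it. When the pressed carrier is let go the plunger pushes it slowly back 1 to 2 mm and stays in touch.
- carrier_full: carrier with 4 white-capped tubes: aluminium block 72 x 72 x 16 mm, about 0.35 kg, grip post 14 x 14 mm at its centre, top 54 mm above the underside. At its far edge a plate 30 wide, 6 thick, top at 43 mm, meets the stop. Tubes 11 mm wide, 12 high over the block at +-27 mm in x and y; take the post between them, fingers left and right. Origin: centre of underside, axes as the tray's..
- carrier_pair: the same block and post without a back plate, with two white-capped tubes, at its two corners near the robot, and two empty wells. Origin: centre of its underside, axes like the tray's.
- carrier_bare: the same block and post with no back plate and no tubes, only four empty wells. Origin: centre of its underside, axes like the tray's.
- tip_box_blue: bystander: blue pipette tip box 88 x 122 x 65 mm, on the right; origin at the centre of its underside
- foam_rack: bystander: white foam tube rack 72 x 100 x 42 mm, left of the tray; origin at the centre of its underside
- label_tape: bystander: green tape roll 78 mm wide, 19 mm high, right of the tray; origin at the centre of its underside
- forceps: bystander: steel forceps 130 mm long, right of the tray near the edge; origin at the centre of its underside
- marker_black: bystander: black and white marker pen 138 mm long, 13 mm thick, right of the tray; origin at the centre of its underside
Mind the look-alikes: they are no part of the job. Leave any green or pink look-alike of the carrier_pair alone. Leave any purple look-alike of the carrier_full alone.

How it is judged:
By the outcome, as a careful person would: the job done as asked, in the order asked, and still so for the second after the job is handed in, with the robot touching nothing.
It also fails if it takes over 72 s, if anything falls off the work surface, if the arm or the gripper's body presses on something with over 40 N, if the wrist force passes 120 N, or if a joint passes its speed limit or range.

### The arm

A 6-joint arm with a two-finger parallel gripper is mounted at the origin on a cart in front of the work surface, level with it; the furniture and walls round the work are solid. World frame = base frame: x ahead of the robot, y to its left, z up, the work surface at z = 0. Lengths are in m, angles in rad, forces in N, time in s.
With the tool pointing down it reaches from about 0.425 to 1.125 m from the base axis. Payload 14.9 kg.
Tool frame: the origin (TCP) lies midway between the tips of the shut fingers; the grasp point (between the pads) lies 19 mm behind it; z points along the fingers, y is the line along which they close (so a half turn about z gives the same grasp; the last joint's range is limited). The gripper opens to 91 mm and grips with 3 to 60 N. Pads are 32 mm wide; open, the fingers measure 118 mm over their backs; the gripper's body (76 mm by 178 mm) begins 60 mm behind the grasp point.
Start: joints at [-1.301, 0.379, 1.734, -0, 1.028, -0.033], TCP at [0.209, -0.668, 0.214] pointing down, gripper open.
Joint ranges: [-2.77, 2.77], [-0.74, 2.19], [0, 2.66], [-1.06, 4.2], [0.31, 2.87], [-3.08, 3.08]. Speed limits (rad/s): [1.89, 1.89, 2.39, 3.14, 3.14, 3.14].

### API

Orientations are given as a unit quaternion [x, y, z, w].
In Python, from station import r, viewer, workorder gives the robot as it stands. The module is installed in compiled form; this text tells all that it offers.
- The arm moves only by the shell command python3 -m jog FILE [FORCE], which reads ROWS from the file FILE. ROWS is a JSON list of rows, 1 to 8 of them, each written [[dx, dy, dz], turn, opening]: dx, dy, dz in a scale on which 1.0 is 0.75 m, then a turn about the tool's z in a scale on which 1.0 is 120 degrees, then the finger opening in m; each row is the pose to reach, as a shift and turn from the pose commanded when the command began, along the tool's axes at that moment; what a row does not reach only later rows make up. A row lasts 1/8 s, in which the tool goes at most 0.0625 m and 0.188 rad, less where a joint would pass 70% of its speed; a pose out of reach is approached as far as the arm can. The fingers move at their own pace and stop on an object; FORCE is the grip in N (left out, the last holds). Time passes only in rows, so rows that do not move let the fingers close. It prints the time, the measured TCP pose, the force, the opening and the grip force at its end. Input that does not fit is refused with a message, and nothing moves.
- r.sense(): the state, without advancing time (a new reading comes with each control period).
- viewer.snapshot(name): name is "side" or "top" or "wrist"; returns a dict with "img" (420x560x3 uint8, red, green, blue), "fov_y" (degrees; the focal length in pixels is half the picture's height over the tangent of half this angle, whatever the lens; pixels are square), "cx", "cy" (the principal point, pixels), "dist_coeffs" ([k1, k2, p1, p2, k3] as OpenCV has them; the pictures are not rectified), "position" and "rotation" of the camera in the world; the wrist camera has in their place "T_tool_cam" (4x4, takes a point from camera to tool coordinates, whose origin is the TCP and whose axes are the flange's). Camera axes: x right, y down, z forward; pixel columns grow to the right and rows downward; lengths in m; the calibration is good to about 2 mm. A picture is of the moment at which its call begins: read the wrist's pose just before it. There is no depth.
- workorder.hand_in(): hands the job in; it is judged then, once.
Trained networks look in the newest picture that a camera, given by its name, has taken for a name from the list of things; names that differ only in an ending like _2 or _b are one class to them, and where a whole thing is asked for, a point or a joint stands for the part that bears it (a point fixed in the world has none). Each returns a list of dicts, best first, with "conf" (0 to 1); they miss things now and then, are a little off and sometimes report something else, mostly with a low value. They report only what shows in the picture. A call takes as long as a camera call. They do not tell look-alikes from the thing itself.
- viewer.cut_out(camera, query): "region" (420x560 bool, what is visible of it) and "centre" ([column, row] as shares, 0 to 1, of the picture: columns of its width, rows of its height, amid what is visible of it).
- viewer.mark_of(camera, query): "centre" ([column, row] as shares, 0 to 1, of the picture: columns of its width, rows of its height: a listed point, or the origin of a listed thing).
The state is a dict: "clock": time; "joints": joint angles; "qvel": joint speeds; "tau": joint torques, N m; "position": TCP position; "tool_rot": TCP orientation; "force": force on the tool from outside, world axes, zero at the start; "torque": the same for the moment, N m; "grip_width": finger opening in m; "gripper_force": force on a finger pad.
Only numpy, scipy, OpenCV 4.12 (cv2) and the standard library are available. Lean on these libraries where they do the work, as an engineer would, in place of code of your own. Each camera call takes 0.05 s, during which the arm holds its last target. There are 200 camera calls.

## Working session

There is one attempt and no reset: what is moved stays moved. The work goes in short steps, Python scripts to look and compute and a shell command to move; the robot and the scene stay as the last step left them, time stands still between calls to the robot, and variables do not carry over. Pictures are saved under pics/ and viewed, at most 10 in all, crops included, and the job is handed in when it is done.

```bash
mkdir -p pics; cat > h.py <<'E'
import numpy as np, cv2
from station import r, viewer, workorder
from scipy.spatial.transform import Rotation as R
def snap(n):
    s=r.sense(); d=viewer.snapshot(n)
    f=d["img"].shape[0]/2/np.tan(np.radians(d["fov_y"])/2)
    d["K"]=np.array([[f,0,d["cx"]],[0,f,d["cy"]],[0,0,1]])
    if n=="wrist":
        T=np.eye(4);T[:3,:3]=R.from_quat(s["tool_rot"]).as_matrix();T[:3,3]=s["position"]
        T=T@np.array(d["T_tool_cam"]); d["R"],d["p"]=T[:3,:3],T[:3,3]
    else:
        q=np.array(d["rotation"]); d["R"]=q if q.shape==(3,3) else R.from_quat(q).as_matrix(); d["p"]=np.array(d["position"])
    return d
def ray(d,px):
    u=cv2.undistortPoints(np.array([[px]],float),d["K"],np.array(d["dist_coeffs"],float))[0,0]
    v=d["R"]@np.array([u[0],u[1],1]); return d["p"],v/np.linalg.norm(v)
def atz(d,px,z):
    p,v=ray(d,px); return p+v*(z-p[2])/v[2]
def tri(rays):
    A=sum(np.eye(3)-np.outer(v,v) for p,v in rays); b=sum((np.eye(3)-np.outer(v,v))@p for p,v in rays)
    return np.linalg.solve(A,b)
def proj(d,X):
    rv=cv2.Rodrigues(d["R"].T)[0]
    return cv2.projectPoints(np.array(X,float).reshape(-1,3),rv,-d["R"].T@d["p"],d["K"],np.array(d["dist_coeffs"],float))[0][:,0]
def save(d,n): cv2.imwrite("pics/"+n,d["img"][:,:,::-1])
E
cat > a.py <<'E'
from h import *
np.set_printoptions(precision=4,suppress=True)
D={}
for n in("side","top"):
    d=D[n]=snap(n); save(d,n+"0.png"); print(n,d["p"],d["R"][:,2])
    for q in "tray far_left far_right near_left stop_bore carrier_full carrier_pair carrier_bare stop".split():
        for m in viewer.mark_of(n,q)[:3]:
            px=np.array(m["centre"])*[560,420]; z=.038 if q=="stop_bore" else .005 if q[0] in"cfn" else 0
            print(n,q,round(m["conf"],2),px.round(1),atz(d,px,z))
cv2.imwrite("pics/both.png",cv2.resize(np.hstack([D["side"]["img"],D["top"]["img"]])[:,:,::-1],None,fx=.71,fy=.71))
print(r.sense())
E
python3 a.py
```

```text
side [0.5744 1.2883 1.0854] [-0.0306 -0.7749 -0.6314]
side tray 0.79 [269.5 240.8] [0.5548 0.0802 0.    ]
side far_left 0.82 [257.4 247.2] [0.5933 0.1141 0.005 ]
side far_right 0.73 [260.  228.5] [0.5841 0.0251 0.005 ]
side far_right 0.32 [269.8 164.1] [ 0.5424 -0.3506  0.005 ]
side near_left 0.91 [287.7 246. ] [0.4991 0.1123 0.005 ]
side stop_bore 0.61 [241.3 234.4] [0.642  0.0896 0.038 ]
side carrier_full 0.79 [329.6 334.6] [0.4075 0.4603 0.005 ]
side carrier_full 0.77 [287.3 245.4] [0.5002 0.1095 0.005 ]
side carrier_pair 0.76 [243.  195.3] [ 0.6417 -0.1562  0.005 ]
side carrier_pair 0.75 [288.5 205. ] [ 0.4852 -0.0946  0.005 ]
side carrier_pair 0.7 [287.3 226.8] [0.4955 0.0202 0.005 ]
side carrier_bare 0.89 [264.7 244.8] [0.5704 0.104  0.005 ]
side stop 0.3 [260.  245.6] [0.5851 0.1017 0.    ]
top [ 0.385  -0.0138  1.5812] [ 0.0891  0.0024 -0.996 ]
top tray 0.7 [264.  201.9] [0.5566 0.0555 0.    ]
top far_left 0.79 [248.1 186.4] [0.6023 0.1031 0.005 ]
top far_right 0.69 [275.9 191.7] [0.5867 0.02   0.005 ]
top far_right 0.56 [246.9 193.1] [0.5821 0.1063 0.005 ]
top far_right 0.48
[... 359 characters left out ...]
220.3] [0.5014 0.0228 0.005 ]
top carrier_pair 0.78 [322.2 227.8] [ 0.4797 -0.1177  0.005 ]
top carrier_pair 0.73 [332.4 176.8] [ 0.6323 -0.1484  0.005 ]
top carrier_bare 0.72 [247.7 195.3] [0.5756 0.1039 0.005 ]
{'clock': 1.0, 'joints': array([-1.3013,  0.3789,  1.7342, -0.    ,  1.0285, -0.0333]), 'qvel': array([ 0.001 , -0.0013,  0.0012,  0.0007,  0.0001, -0.0007]), 'tau': array([ -0.0048, -76.3705, -43.475 ,   0.0651,   0.039 ,   0.    ]), 'position': array([ 0.2087, -0.6682,  0.2139]), 'tool_rot': array([ 0.9886,  0.1508, -0.    , -0.    ]), 'force': array([ 0.9236, -0.1781,  0.1197]), 'torque': array([-0.0389,  0.0351,  0.0231]), 'gripper_force': 0.0, 'grip_width': 0.09129531083810438}
```

View both.

```bash
python3 - <<'E'
import cv2,numpy as np
s=cv2.imread("pics/side0.png")[150:360,200:400];t=cv2.imread("pics/top0.png")[140:280,100:360]
cv2.imwrite("pics/c.png",np.vstack([cv2.resize(t,(780,420))[:, :],cv2.resize(s[50:150,20:160],(250,179)) .repeat(1,0) if 0 else cv2.resize(s[40:90,:195],(780,180))]))
cv2.imwrite("pics/c1.png",cv2.resize(t,(780,420),interpolation=2))
E
```

```text
(no output)
```

View pics/c1.png

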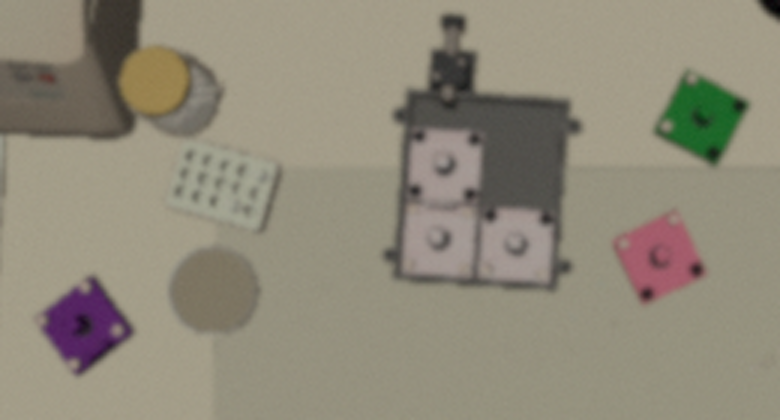

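View pics/side0.png

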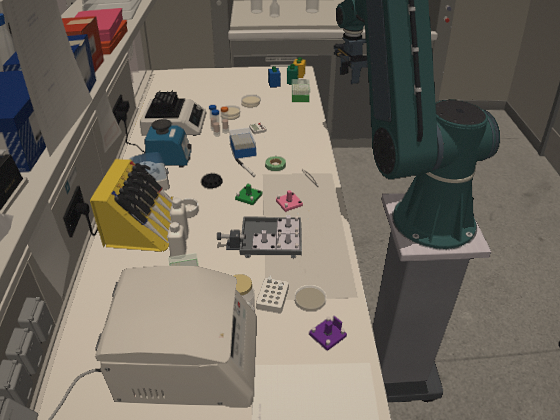

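The pixel candidates in the side view:
- **carrier_full:** near-left carrier in the tray at (289,238). Its purple look-alike is at (328,332).
- **carrier_bare:** far-left carrier in the tray at (263,238).
- **carrier_pair:** near-right carrier in the tray at (288,224). Its look-alikes are green at (249,193) and pink at (288,200).

I choose the three aluminium ones in the tray. Next I move above the tray for a close check.

Units first: shifts go in shares of 0.75 m and turns go in shares of 120 degrees. So -0.601 m is -0.8013, 0.523 m is 0.6973.

```bash
echo '[[[0.3467, -0.4, -0.1147], 0, 0.06], [[0.3467, -0.4, -0.1147], 0, 0.06], [[0.3467, -0.4, -0.1147], 0, 0.06], [[0.3467, -0.4, -0.1147], 0, 0.06], [[0.3467, -0.4, -0.1147], 0, 0.06], [[0.6973, -0.8013, -0.1147], 0, 0.06], [[0.6973, -0.8013, -0.1147], 0, 0.06], [[0.6973, -0.8013, -0.1147], 0, 0.06]]' > mv.in && python3 -m jog mv.in 10; python3 -c "
from h import *
s=r.sense();print(s['clock'],s['position'],s['tool_rot']);print(snap('wrist')['T_tool_cam'])"
```

```text
clock: 2.0
position: [0.4068, -0.2149, 0.2881]
tool_rot: [0.989, 0.151, 0.0, 0.0]
force: [1.6, 0.4, 0.1]
grip_width: 0.0598
gripper_force: 0.0
2.0 [ 0.40678793 -0.21493332  0.28813683] [9.88587047e-01 1.50649893e-01 4.13945945e-04 2.96423611e-04]
[[ 5.41436970e-04 -9.59735564e-01 -2.80904530e-01  8.06913157e-02]
 [ 9.99999607e-01  3.22537297e-04  8.25498411e-04 -1.58535955e-03]
 [-7.01657995e-04 -2.80904866e-01  9.59735361e-01 -1.70529430e-01]
 [ 0.00000000e+00  0.00000000e+00  0.00000000e+00  1.00000000e+00]]
```

To row units: 0.263 m is 0.3507, -0.206 m is -0.2747, 0.38 rad is 0.1814.

```bash
echo '[[[0.3507, -0.2747, 0], 0.1814, 0.06], [[0.3507, -0.2747, 0], 0.1814, 0.06], [[0.3507, -0.2747, 0], 0.1814, 0.06], [[0.3507, -0.2747, 0], 0.1814, 0.06], [[0.3507, -0.2747, 0], 0.1814, 0.06], [[0.3507, -0.2747, 0], 0.1814, 0.06], [[0.3507, -0.2747, 0], 0.1814, 0.06], [[0.3507, -0.2747, 0], 0.1814, 0.06]]' > mv.in && python3 -m jog mv.in; cat > b.py <<'E'
from h import *
import sys,pickle
np.set_printoptions(precision=4,suppress=True)
s=r.sense();print(s['clock'],s['position'],s['tool_rot'])
d=snap("wrist");save(d,sys.argv[1]+".png");M={}
for q in "tray far_left far_right near_left stop_bore carrier_full carrier_pair carrier_bare".split():
    for m in viewer.mark_of("wrist",q)[:2]:
        px=np.array(m["centre"])*[560,420]; z=.038 if q=="stop_bore" else .005 if q[0] in"cfn" else 0
        M.setdefault(q,px);print(q,round(m["conf"],2),px.round(1),atz(d,px,z))
pickle.dump((d,M),open(sys.argv[1]+".pkl","wb"))
E
python3 b.py w1
```

```text
clock: 3.05
position: [0.5955, 0.0579, 0.2875]
tool_rot: [0.999, -0.038, -0.0, 0.0]
force: [0.1, 0.6, 0.2]
grip_width: 0.0602
gripper_force: 0.0
3.05 [0.5955 0.0579 0.2875] [ 0.9993 -0.0385 -0.0003  0.0001]
tray 0.69 [276.5 202.7] [0.5522 0.0665 0.    ]
far_left 0.86 [248.1 181.5] [0.5885 0.1051 0.005 ]
far_left 0.29 [302.4 237.8] [0.495  0.0312 0.005 ]
far_right 0.66 [299. 177.] [0.5895 0.0309 0.005 ]
near_left 0.74 [276.8 201.1] [0.5559 0.0657 0.005 ]
stop_bore 0.95 [246.3 144.2] [0.6444 0.0986 0.038 ]
carrier_full 0.8 [251.5 237. ] [0.5022 0.1088 0.005 ]
carrier_pair 0.84 [424.6 144.1] [ 0.6236 -0.1503  0.005 ]
carrier_pair 0.73 [301. 237.] [0.4964 0.0333 0.005 ]
carrier_bare 0.95 [251.5 189.5] [0.5763 0.1013 0.005 ]
```

View pics/w1.png

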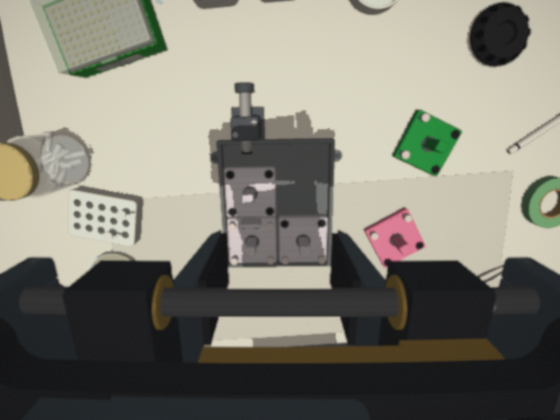

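The wrist view shows the bare carrier far left (250,193), the full one near left (251,240), the pair near right (303,240), and the stop at (247,125). The look-alikes are outside the tray. I'll take a second, lower view to get heights and yaw.

To row units: 0.085 m is 0.1133, -0.01 m is -0.0133.

```bash
echo '[[[-0.0133, -0.0133, 0.1133], 0, 0.06], [[-0.0133, -0.0133, 0.1133], 0, 0.06], [[-0.0133, -0.0133, 0.1133], 0, 0.06], [[-0.0133, -0.0133, 0.1133], 0, 0.06]]' > mv.in && python3 -m jog mv.in; python3 b.py w2; python3 -c "
import cv2;i=cv2.imread('pics/w2.png')[60:330,140:430];cv2.imwrite('pics/w2c.png',cv2.resize(i,(640,596),interpolation=2))"
```

```text
clock: 4.0
position: [0.5876, 0.069, 0.204]
tool_rot: [0.999, -0.039, 0.001, -0.0]
force: [-0.0, 0.1, 0.8]
grip_width: 0.06
gripper_force: 0.0
4.0 [0.5876 0.069  0.204 ] [ 0.9993 -0.0386  0.0008 -0.0001]
tray 0.57 [285.8 213.8] [0.5522 0.0649 0.    ]
far_right 0.9 [315.5 182.1] [0.5902 0.027  0.005 ]
stop_bore 0.94 [248.2 146. ] [0.641  0.0989 0.038 ]
carrier_full 0.97 [257.6 253.9] [0.5033 0.1044 0.005 ]
carrier_full 0.15 [ 82.7 223.8] [0.56  0.32  0.005]
carrier_pair 0.86 [467.5 139.6] [ 0.6274 -0.1524  0.005 ]
carrier_pair 0.71 [425.1 253.9] [ 0.4863 -0.1094  0.005 ]
carrier_bare 0.76 [253.9 199. ] [0.5752 0.1019 0.005 ]
```

View pics/w2c.png

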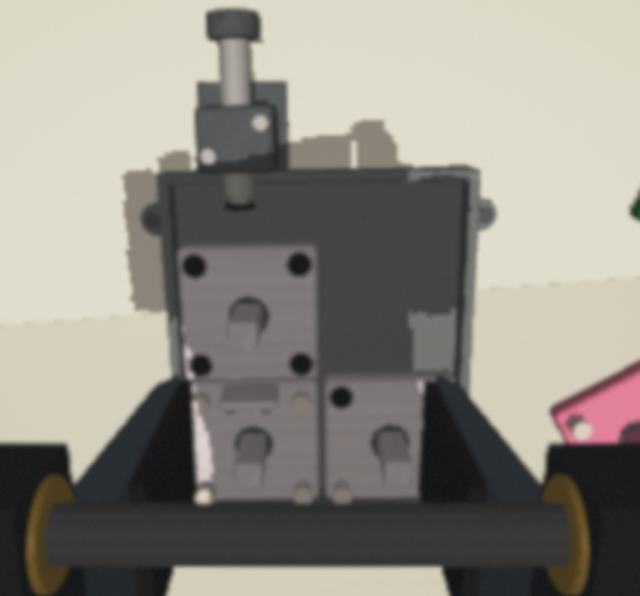

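The close crop confirms:
- **Far left:** bare carrier with four dark wells, crop centre (248,315).
- **Near left:** four tubes and a back plate, centre (250,440).
- **Near right:** one visible empty well at (341,397), tubes on the near edge.

Now I'll compute the poses.

```bash
cat > c.py <<'E'
from h import *
import pickle
from scipy.optimize import least_squares
np.set_printoptions(precision=4,suppress=True)
d2,M2=pickle.load(open("w2.pkl","rb"));d1,M1=pickle.load(open("w1.pkl","rb"))
for q in("stop_bore","far_right","carrier_full","carrier_bare"):
    if q in M1 and q in M2: print(q,tri([ray(d1,M1[q]),ray(d2,M2[q])]))
g=d2["img"].mean(2)
c=lambda x,y:np.array([x/2.207+140,y/2.207+60])
def blob(d,p,rad=6):   # dark blob centroid
    g=d["img"].mean(2);x,y=np.round(p).astype(int);w=g[y-rad:y+rad+1,x-rad:x+rad+1]
    w=np.clip(np.median(w)-15-w,0,None);Y,X=np.mgrid[y-rad:y+rad+1,x-rad:x+rad+1];return np.array([(X*w).sum(),(Y*w).sum()])/w.sum()
W=[blob(d2,c(*p)) for p in((194,266),(299,264),(201,365),(301,364),(341,397))]
P=[atz(d2,p,.021) for p in W]
for p,q in zip(W,P):print("well",p,q)
W1=[blob(d1,p,4) for p in((230,174),(267,175),(232,211),(270,211))]
for a,b in zip(W1,W):print("well tri",a,tri([ray(d1,a),ray(d2,b)]))
print("centre",np.mean(P[:4],0),"yaw",np.arctan2(*( (P[0]+P[1]-P[2]-P[3])[[1,0]])),np.arctan2(*((P[0]+P[2]-P[1]-P[3])[[0,1]]))*-1, np.linalg.norm(P[0]-P[1]),np.linalg.norm(P[0]-P[2]))
for p in((160,176),(478,169)):print("wall corner",atz(d2,c(*p),.022))
for n,p in dict(bare=(244,334),full=(250,455),pair=(394,457)).items():print(n,"post?",atz(d2,c(*p),.059))
E
python3 c.py
```

```text
stop_bore [0.6639 0.0695 0.3174]
far_right [0.6025 0.0338 0.0685]
carrier_full [0.5047 0.106  0.0098]
carrier_bare [0.5831 0.0984 0.0363]
well [227.5684 180.0944] [0.6035 0.1279 0.021 ]
well [275.1504 179.3074] [0.6002 0.0741 0.021 ]
well [230.7072 225.1643] [0.5496 0.1308 0.021 ]
well [276.0484 224.515 ] [0.5463 0.0773 0.021 ]
well [294.1583 239.5667] [0.5257 0.0572 0.021 ]
well tri [229.6534 174.3431] [0.6053 0.1262 0.0307]
well tri [268.3527 173.7506] [0.6003 0.074  0.0209]
well tri [232.2921 211.3711] [0.5517 0.1295 0.0276]
well tri [269.3227 210.8361] [0.5475 0.0771 0.0245]
centre [0.5749 0.1025 0.021 ] yaw -0.05670257194532732 -0.06088424538528663 0.05398947018664473 0.05404011794216483
wall corner [0.6496 0.1389 0.022 ]
wall corner [ 0.641  -0.0184  0.022 ]
bare post? [0.5757 0.1012 0.059 ]
full post? [0.5131 0.1047 0.059 ]
pair post? [0.5064 0.0333 0.059 ]
```

To row units: 0.175 m is 0.2333, 0.08 m is 0.1067, -0.02 rad is -0.0095.

```bash
echo '[[[-0.02, -0.0427, 0.1067], -0.0095, 0.06], [[-0.02, -0.0427, 0.16], -0.0095, 0.06], [[-0.02, -0.0427, 0.2], -0.0095, 0.06], [[-0.02, -0.0427, 0.2333], -0.0095, 0.06], [[-0.02, -0.0427, 0.2333], -0.0095, 0.06], [[-0.02, -0.0427, 0.2333], -0.0095, 0.06]]' > mv.in && python3 -m jog mv.in; echo '[[[0, 0, 0], 0, 0.012], [[0, 0, 0], 0, 0.012], [[0, 0, 0], 0, 0.012], [[0, 0, 0], 0, 0.012], [[0, 0, 0], 0, 0.012], [[0, 0, 0], 0, 0.012]]' > mv.in && python3 -m jog mv.in 12; python3 -c "
from h import *
s=r.sense();print(s['position'],s['tool_rot'],s['force'],s['torque']);d=snap('wrist');cv2.imwrite('pics/g1.png',d['img'][150:420,100:460,::-1])"
```

```text
clock: 5.2
position: [0.5748, 0.1022, 0.0286]
tool_rot: [1.0, -0.029, 0.0, -0.0]
force: [-0.5, 0.3, 0.2]
grip_width: 0.0602
gripper_force: 0.0
clock: 5.95
position: [0.5742, 0.1021, 0.0277]
tool_rot: [1.0, -0.029, -0.0, 0.0]
force: [-0.3, -0.3, 1.7]
grip_width: 0.014
gripper_force: 12.0
[0.57422061 0.10207433 0.02769254] [ 9.99589862e-01 -2.86374871e-02 -3.62884811e-05  1.57606285e-06] [-0.25702533 -0.25256691  1.65583251] [-0.05714758  0.0851529   0.01425212]
```

View pics/g1.png

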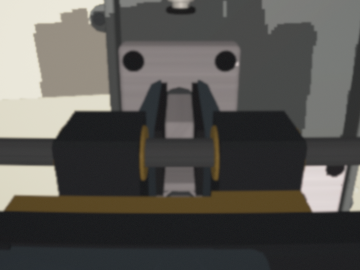

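Grip holds at 14 mm on the post, and the carrier is in line with the tray. I'll ease it 3 mm off its neighbour and slide it right.

To row units: 0.071 m is 0.0947, 0.068 m is 0.0907.

```bash
echo '[[[0.004, 0, 0], 0, 0.012], [[0.004, 0.016, 0], 0, 0.012], [[0.004, 0.032, 0], 0, 0.012], [[0.004, 0.048, 0], 0, 0.012], [[0.004, 0.064, 0], 0, 0.012], [[0.004, 0.08, 0], 0, 0.012], [[0.004, 0.0907, 0], 0, 0.012], [[0.004, 0.0947, 0], 0, 0.012]]' > mv.in && python3 -m jog mv.in; echo '[[[0, 0.0013, 0], 0, 0.012], [[0, 0.0027, 0], 0, 0.012], [[0, 0.004, 0], 0, 0.012]]' > mv.in && python3 -m jog mv.in
```

```text
clock: 7.0
position: [0.5732, 0.0305, 0.0277]
tool_rot: [1.0, -0.029, 0.0, -0.0]
force: [-0.1, 1.7, 1.2]
grip_width: 0.0138
gripper_force: 12.0
clock: 7.38
position: [0.573, 0.0282, 0.0277]
tool_rot: [1.0, -0.028, 0.0, -0.0]
force: [-0.6, 1.2, 3.0]
grip_width: 0.014
gripper_force: 12.0
```

To row units: 0.001 m is 0.0013.

```bash
echo '[[[0, 0.0013, 0], 0, 0.012], [[0, 0.0013, 0], 0, 0.012]]' > mv.in && python3 -m jog mv.in;echo '[[[0, 0.0013, 0], 0, 0.012], [[0, 0.0013, 0], 0, 0.012]]' > mv.in && python3 -m jog mv.in;echo '[[[0, 0.0013, 0], 0, 0.012], [[0, 0.0013, 0], 0, 0.012]]' > mv.in && python3 -m jog mv.in
```

```text
clock: 7.62
position: [0.573, 0.027, 0.0277]
tool_rot: [1.0, -0.029, 0.0, 0.0]
force: [0.4, 0.5, 3.1]
grip_width: 0.0142
gripper_force: 12.0
clock: 7.88
position: [0.5729, 0.026, 0.0277]
tool_rot: [1.0, -0.029, 0.0, 0.0]
force: [-0.5, 0.9, 3.4]
grip_width: 0.0137
gripper_force: 12.0
clock: 8.12
position: [0.5728, 0.025, 0.0277]
tool_rot: [1.0, -0.029, 0.0, 0.0]
force: [-0.4, 0.4, 3.3]
grip_width: 0.0141
gripper_force: 12.0
```

To row units: 0.001 m is 0.0013.

```bash
for i in 1 ; do echo '[[[0, 0.0013, 0], 0, 0.012], [[0, 0.0013, 0], 0, 0.012]]' > mv.in && python3 -m jog mv.in;echo '[[[0, 0.0013, 0], 0, 0.012], [[0, 0.0013, 0], 0, 0.012]]' > mv.in && python3 -m jog mv.in; done
```

```text
clock: 8.38
position: [0.5728, 0.0245, 0.0277]
tool_rot: [1.0, -0.029, 0.0, -0.0]
force: [-0.1, 7.2, 3.5]
grip_width: 0.014
gripper_force: 12.0
clock: 8.62
position: [0.5729, 0.0244, 0.0278]
tool_rot: [1.0, -0.029, 0.0, -0.001]
force: [0.7, 18.1, 5.1]
grip_width: 0.0139
gripper_force: 12.0
```

To row units: -0.0015 m is -0.002.

```bash
echo '[[[0, -0.002, 0], 0, 0.012], [[0, -0.002, 0], 0, 0.012], [[0, -0.002, 0], 0, 0.04], [[0, -0.002, 0], 0, 0.04], [[0, -0.002, 0], 0, 0.04]]' > mv.in && python3 -m jog mv.in; echo '[[[0, 0, -0.08], 0, 0.04], [[0, 0, -0.1333], 0, 0.04], [[-0.04, -0.04, -0.1333], 0, 0.04], [[-0.08, -0.0992, -0.1333], 0, 0.04], [[-0.08, -0.0992, -0.1333], 0, 0.04], [[-0.08, -0.0992, -0.1333], 0, 0.04], [[-0.08, -0.0992, -0.1333], 0, 0.04]]' > mv.in && python3 -m jog mv.in; python3 b.py w3;python3 -c "
import cv2;i=cv2.imread('pics/w3.png')[60:330,140:430];cv2.imwrite('pics/w3c.png',cv2.resize(i,(640,596),interpolation=2))"
```

```text
clock: 9.25
position: [0.5726, 0.0244, 0.0275]
tool_rot: [1.0, -0.029, -0.0, 0.0]
force: [-0.4, -0.2, -0.8]
grip_width: 0.0393
gripper_force: 0.0
clock: 10.12
position: [0.5177, 0.1016, 0.1276]
tool_rot: [1.0, -0.029, 0.0, 0.0]
force: [0.4, 0.3, -0.1]
grip_width: 0.0399
gripper_force: 0.0
10.125 [0.5177 0.1016 0.1276] [ 0.9996 -0.0291  0.0001  0.    ]
tray 0.88 [320. 166.] [0.551  0.0626 0.    ]
far_left 0.64 [271.6 123.9] [0.5922 0.1056 0.005 ]
near_left 0.38 [317.1 166.3] [0.5516 0.0658 0.005 ]
stop_bore 0.87 [271.8  59.1] [0.6406 0.1016 0.038 ]
carrier_full 0.84 [276.3 220.8] [0.5006 0.1069 0.005 ]
carrier_pair 0.88 [351.6 221.3] [0.4958 0.0334 0.005 ]
carrier_pair 0.78 [557.4  73.3] [ 0.6245 -0.1529  0.005 ]
carrier_bare 0.8 [358.5 139.9] [0.5737 0.0275 0.005 ]
carrier_bare 0.39 [316.9 168.3] [0.5498 0.0661 0.005 ]
```

View pics/w3c.png

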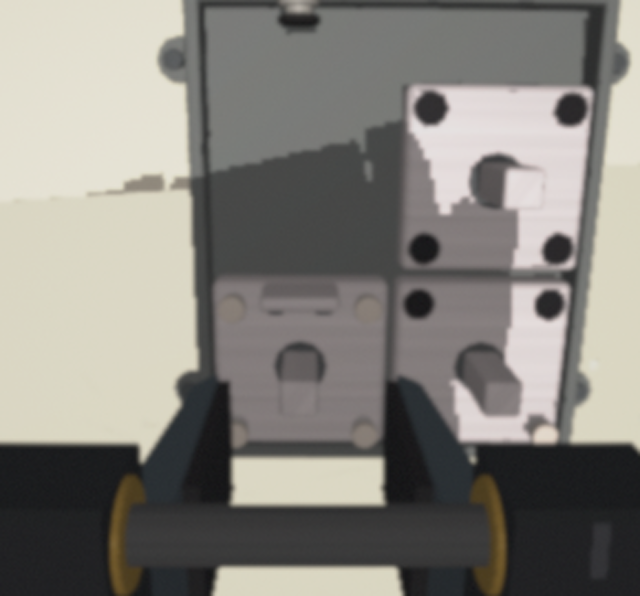

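The bare carrier now stands against the right wall, far right. The full carrier's post top is at crop (298,397), with its tubes at (232,308), (369,308) and (363,433). The plunger tip is at (300,20).

```bash
python3 - <<'E'
from h import *
import pickle
np.set_printoptions(precision=4,suppress=True)
d,M=pickle.load(open("w3.pkl","rb"));c=lambda x,y:np.array([x/2.207+140,y/2.207+60])
ex=np.array([.9984,-.057,0])
P=[atz(d,c(*p),.033) for p in((232,308),(369,308),(363,433))];print(P,np.linalg.norm(P[0]-P[1]),np.linalg.norm(P[1]-P[2]))
print("full",(P[0]+P[2])/2,"post",atz(d,c(298,397),.059))
print("tip",atz(d,c(300,20),.038))
B=[atz(d,c(*p),.021) for p in((431,108),(571,110),(424,249),(558,249))];print("bare",np.mean(B,0),B[0]-B[2],B[0]-B[1])
B=[atz(d,c(*p),.021) for p in((418,303),(550,304))];print("pair",np.mean(B,0)-.027*ex,B[0]-B[1], "post",atz(d,c(504,400),.059))
E
```

```text
[array([0.5307, 0.1319, 0.033 ]), array([0.5276, 0.0783, 0.033 ]), array([0.4744, 0.0825, 0.033 ])] 0.0536944065663485 0.053405265851095035
full [0.5026 0.1072 0.033 ] post [0.5023 0.1074 0.059 ]
tip [0.6333 0.0989 0.038 ]
bare [0.5731 0.0259 0.021 ] [ 0.0541 -0.0034  0.    ] [0.0034 0.0537 0.    ]
pair [0.4967 0.0316 0.021 ] [0.0035 0.0544 0.    ] post [0.4966 0.0316 0.059 ]
```

To row units: 0.0985 m is 0.1313, -0.0156 m is -0.0208.

```bash
echo '[[[-0.0208, -0.0048, 0.04], 0, 0.036], [[-0.0208, -0.0048, 0.08], 0, 0.036], [[-0.0208, -0.0048, 0.1133], 0, 0.036], [[-0.0208, -0.0048, 0.1313], 0, 0.036], [[-0.0208, -0.0048, 0.1313], 0, 0.036], [[-0.0208, -0.0048, 0.1313], 0, 0.036]]' > mv.in && python3 -m jog mv.in; echo '[[[0, 0, 0], 0, 0.012], [[0, 0, 0], 0, 0.012], [[0, 0, 0], 0, 0.012], [[0, 0, 0], 0, 0.012], [[0, 0, 0], 0, 0.012]]' > mv.in && python3 -m jog mv.in 40; python3 -c "
from h import *
s=r.sense();print(s['position'],s['tool_rot'],s['force'],s['torque'])"
```

```text
clock: 11.32
position: [0.5023, 0.1068, 0.0299]
tool_rot: [1.0, -0.029, 0.001, -0.0]
force: [-0.2, -0.2, -0.1]
grip_width: 0.0358
gripper_force: 0.0
clock: 11.95
position: [0.502, 0.1068, 0.0296]
tool_rot: [1.0, -0.029, 0.0, -0.0]
force: [-1.7, -0.4, 7.0]
grip_width: 0.0135
gripper_force: 40.0
[0.50201692 0.10677599 0.02956506] [ 9.99591168e-01 -2.85913040e-02  1.83182363e-04 -1.64151361e-05] [-1.70494008 -0.39101902  7.0170773 ] [-0.10636606  0.29940172  0.00932215]
```

To row units: 0.0012 m is 0.0016, -0.0005 m is -0.0007.

```bash
echo '[[[0, 0.0016, -0.0007], 0, 0.012], [[0, 0.0016, -0.0007], 0, 0.012], [[0, 0.0016, -0.0007], 0, 0.012]]' > mv.in && python3 -m jog mv.in; python3 -c "
from h import *
s=r.sense();print(s['position'],s['force'])"
```

```text
clock: 12.32
position: [0.5016, 0.1055, 0.0296]
tool_rot: [1.0, -0.029, -0.0, 0.0]
force: [-0.0, -0.6, -1.9]
grip_width: 0.0138
gripper_force: 40.0
[0.50158057 0.1055104  0.02959591] [-0.04888493 -0.62608442 -1.94836951]
```

To row units: 0.072 m is 0.096, 0.0002 m is 0.0003.

```bash
echo '[[[0.008, 0, 0.0003], 0, 0.012], [[0.0213, 0, 0.0003], 0, 0.012], [[0.0347, 0, 0.0003], 0, 0.012], [[0.048, 0, 0.0003], 0, 0.012], [[0.0613, 0, 0.0003], 0, 0.012], [[0.0747, 0, 0.0003], 0, 0.012], [[0.088, 0, 0.0003], 0, 0.012], [[0.096, 0, 0.0003], 0, 0.012]]' > mv.in && python3 -m jog mv.in; echo '[[[0.0013, 0, 0], 0, 0.012], [[0.0027, 0, 0], 0, 0.012]]' > mv.in && python3 -m jog mv.in
```

```text
clock: 13.32
position: [0.5744, 0.1014, 0.0295]
tool_rot: [1.0, -0.029, 0.0, -0.0]
force: [-2.6, -0.3, 7.5]
grip_width: 0.0134
gripper_force: 40.0
clock: 13.58
position: [0.5757, 0.1013, 0.0295]
tool_rot: [1.0, -0.029, -0.0, -0.0]
force: [-1.7, 0.5, 7.3]
grip_width: 0.0138
gripper_force: 40.0
```

To row units: 0.002 m is 0.0027, 0.001 m is 0.0013.

```bash
cat > ok.py <<'E'
from station import r
import sys
s=r.sense();f=s["force"];p=s["position"]
fx=-(f[0]*.9984-f[1]*.057);print("t %.2f s %.4f push %.2f fz %.2f"%(s["clock"],p[0]*.9984-p[1]*.057,fx,f[2]))
sys.exit(fx>float(sys.argv[1]))
E
echo '[[[0.0013, 0, -0.0004], 0, 0.012], [[0.0027, 0, -0.0005], 0, 0.012]]' > mv.in && python3 -m jog mv.in>/dev/null; python3 ok.py 4 && echo '[[[0.0013, 0, 0], 0, 0.012], [[0.0027, 0, 0], 0, 0.012]]' > mv.in && python3 -m jog mv.in >/dev/null; python3 ok.py 4 && echo '[[[0.0013, 0, 0], 0, 0.012], [[0.0027, 0, 0], 0, 0.012]]' > mv.in && python3 -m jog mv.in >/dev/null; python3 ok.py 4
```

```text
t 13.82 s 0.5707 push 0.25 fz -3.11
t 13.82 s 0.5707 push 0.25 fz -3.11
t 13.82 s 0.5707 push 0.25 fz -3.11False
False
False
```

To row units: 0.002 m is 0.0027, 0.0002 m is 0.0003.

```bash
sed -i 's/sys.exit(\(.*\))$/sys.exit(int(\1))/' ok.py
echo '[[[0.0013, 0, 0.0003], 0, 0.012], [[0.0027, 0, 0.0003], 0, 0.012]]' > mv.in && python3 -m jog mv.in>/dev/null; python3 ok.py 4 && echo '[[[0.0013, 0, 0], 0, 0.012], [[0.0027, 0, 0], 0, 0.012]]' > mv.in && python3 -m jog mv.in >/dev/null; python3 ok.py 4 && echo '[[[0.0013, 0, 0], 0, 0.012], [[0.0027, 0, 0], 0, 0.012]]' > mv.in && python3 -m jog mv.in >/dev/null; python3 ok.py 4
```

```text
t 14.07 s 0.5729 push 1.48 fz -1.71
t 14.32 s 0.5749 push -0.15 fz -1.75
t 14.57 s 0.5769 push 0.84 fz -3.47
```

To row units: 0.002 m is 0.0027, 0.001 m is 0.0013.

```bash

echo '[[[0.0013, 0, 0.0003], 0, 0.012], [[0.0027, 0, 0.0003], 0, 0.012]]' > mv.in && python3 -m jog mv.in>/dev/null; python3 ok.py 4 && echo '[[[0.0013, 0, 0], 0, 0.012], [[0.0027, 0, 0], 0, 0.012]]' > mv.in && python3 -m jog mv.in >/dev/null; python3 ok.py 4 && echo '[[[0.0007, 0, 0], 0, 0.012], [[0.0013, 0, 0], 0, 0.012]]' > mv.in && python3 -m jog mv.in >/dev/null; python3 ok.py 4  && echo '[[[0.0007, 0, 0], 0, 0.012], [[0.0013, 0, 0], 0, 0.012]]' > mv.in && python3 -m jog mv.in >/dev/null; python3 ok.py 4
```

```text
t 14.82 s 0.5790 push 1.64 fz 0.34
t 15.07 s 0.5810 push 1.66 fz 3.25
t 15.32 s 0.5820 push 2.08 fz 3.41
t 15.57 s 0.5830 push 2.03 fz 6.50
```

To row units: 0.001 m is 0.0013, -0.0003 m is -0.0004.

```bash

echo '[[[0.0007, 0, -0.0003], 0, 0.012], [[0.0013, 0, -0.0004], 0, 0.012]]' > mv.in && python3 -m jog mv.in>/dev/null; python3 ok.py 4 && echo '[[[0.0007, 0, 0], 0, 0.012], [[0.0013, 0, 0], 0, 0.012]]' > mv.in && python3 -m jog mv.in >/dev/null; python3 ok.py 4 && echo '[[[0.0007, 0, 0], 0, 0.012], [[0.0013, 0, 0], 0, 0.012]]' > mv.in && python3 -m jog mv.in >/dev/null; python3 ok.py 4  && echo '[[[0.0007, 0, 0], 0, 0.012], [[0.0013, 0, 0], 0, 0.012]]' > mv.in && python3 -m jog mv.in >/dev/null; python3 ok.py 4
```

```text
t 15.82 s 0.5838 push 1.02 fz -0.61
t 16.07 s 0.5848 push 0.26 fz -2.36
t 16.32 s 0.5858 push -0.80 fz -4.51
t 16.57 s 0.5869 push 1.01 fz -4.26
```

To row units: 0.0003 m is 0.0004.

```bash
sed -i 's/print("t/print("z %.5f"%p[2],"t/;s/fz %.2f"%/fz %.2f"%/' ok.py
echo '[[[0, 0, 0.0004], 0, 0.012], [[0, 0, 0.0004], 0, 0.012]]' > mv.in && python3 -m jog mv.in>/dev/null; python3 ok.py 4;
echo '[[[0.0007, 0, 0], 0, 0.012], [[0.0013, 0, 0], 0, 0.012]]' > mv.in && python3 -m jog mv.in>/dev/null; python3 ok.py 4 && echo '[[[0.0007, 0, 0], 0, 0.012], [[0.0013, 0, 0], 0, 0.012]]' > mv.in && python3 -m jog mv.in >/dev/null; python3 ok.py 4 
```

```text
z 0.02960 t 16.82 s 0.5870 push 0.06 fz -2.13
z 0.02959 t 17.07 s 0.5880 push 0.82 fz -0.02
z 0.02957 t 17.32 s 0.5890 push 1.23 fz 2.34
```

To row units: 0.001 m is 0.0013, 0.0005 m is 0.0007.

```bash

echo '[[[0.0007, 0, -0.0001], 0, 0.012], [[0.0013, 0, -0.0001], 0, 0.012]]' > mv.in && python3 -m jog mv.in>/dev/null; python3 ok.py 4 && echo '[[[0.0007, 0, -0.0001], 0, 0.012], [[0.0013, 0, -0.0001], 0, 0.012]]' > mv.in && python3 -m jog mv.in >/dev/null; python3 ok.py 4 && echo '[[[0.0007, 0, 0], 0, 0.012], [[0.0013, 0, 0], 0, 0.012]]' > mv.in && python3 -m jog mv.in >/dev/null; python3 ok.py 4
```

```text
z 0.02960 t 17.57 s 0.5899 push 0.75 fz 1.45
z 0.02957 t 17.82 s 0.5906 push 5.07 fz 2.40
z 0.02957 t 17.82 s 0.5906 push 5.07 fz 2.40
```

To row units: 0.0005 m is 0.0007, -0.0003 m is -0.0004.

```bash

echo '[[[0.0004, 0, -0.0003], 0, 0.012], [[0.0007, 0, -0.0004], 0, 0.012], [[0.0007, 0, -0.0004], 0, 0.012]]' > mv.in && python3 -m jog mv.in>/dev/null; python3 ok.py 8.5 && echo '[[[0.0004, 0, 0], 0, 0.012], [[0.0007, 0, 0], 0, 0.012], [[0.0007, 0, 0], 0, 0.012]]' > mv.in && python3 -m jog mv.in >/dev/null; python3 ok.py 8.5
```

```text
z 0.02966 t 18.20 s 0.5909 push 3.99 fz -2.72
z 0.02964 t 18.57 s 0.5912 push 6.53 fz -3.58
```

To row units: 0.0005 m is 0.0007, 0.0002 m is 0.0003.

```bash

echo '[[[0.0004, 0, 0.0003], 0, 0.012], [[0.0007, 0, 0.0003], 0, 0.012], [[0.0007, 0, 0.0003], 0, 0.012]]' > mv.in && python3 -m jog mv.in>/dev/null; python3 ok.py 10 && echo '[[[0.0004, 0, 0], 0, 0.012], [[0.0005, 0, 0], 0, 0.012], [[0.0005, 0, 0], 0, 0.012]]' > mv.in && python3 -m jog mv.in >/dev/null; python3 ok.py 10.5
```

```text
z 0.02963 t 18.95 s 0.5915 push 8.26 fz 2.59
z 0.02961 t 19.32 s 0.5917 push 10.72 fz 5.06
```

To row units: -0.0003 m is -0.0004, -0.0002 m is -0.0003.

```bash

echo '[[[0.0003, 0, -0.0003], 0, 0.012], [[0.0004, 0, -0.0004], 0, 0.012]]' > mv.in && python3 -m jog mv.in>/dev/null; python3 ok.py 10;  echo '[[[0, 0, 0], 0, 0.012]]' > mv.in && python3 -m jog mv.in >/dev/null; python3 ok.py 10.5;  echo '[[[0, 0, 0], 0, 0.012]]' > mv.in && python3 -m jog mv.in >/dev/null; python3 ok.py 10.5
```

```text
z 0.02966 t 19.57 s 0.5917 push 10.64 fz 0.16
z 0.02965 t 19.70 s 0.5918 push 9.94 fz 1.16
z 0.02967 t 19.82 s 0.5918 push 9.75 fz 1.74
```

```bash

echo '[[[0.0003, 0, -0.0001], 0, 0.012], [[0.0005, 0, -0.0001], 0, 0.012]]' > mv.in && python3 -m jog mv.in>/dev/null; python3 ok.py 10;  echo '[[[0, 0, 0], 0, 0.012], [[0, 0, 0], 0, 0.012]]' > mv.in && python3 -m jog mv.in >/dev/null; python3 ok.py 10.5;  echo '[[[0, 0, 0], 0, 0.012], [[0, 0, 0], 0, 0.012]]' > mv.in && python3 -m jog mv.in >/dev/null; python3 ok.py 10.5
```

```text
z 0.02969 t 20.07 s 0.5919 push 11.07 fz 1.95
z 0.02968 t 20.32 s 0.5919 push 10.63 fz 1.65
z 0.02967 t 20.57 s 0.5919 push 11.44 fz 1.17
```

To row units: 0.0003 m is 0.0004.

```bash

echo '[[[0.0004, 0, 0], 0, 0.012], [[0.0004, 0, 0], 0, 0.012], [[0.0004, 0, 0], 0, 0.012]]' > mv.in && python3 -m jog mv.in>/dev/null; python3 ok.py 10;  echo '[[[0, 0, 0], 0, 0.012], [[0, 0, 0], 0, 0.012], [[0, 0, 0], 0, 0.012], [[0, 0, 0], 0, 0.012]]' > mv.in && python3 -m jog mv.in >/dev/null; python3 ok.py 10.5;  echo '[[[0, 0, 0], 0, 0.012], [[0, 0, 0], 0, 0.012]]' > mv.in && python3 -m jog mv.in >/dev/null; python3 ok.py 10.5
```

```text
z 0.02965 t 20.95 s 0.5920 push 12.91 fz 3.12
z 0.02966 t 21.45 s 0.5921 push 11.62 fz 2.90
z 0.02966 t 21.70 s 0.5921 push 12.34 fz 2.62
```

To row units: -0.1 m is -0.1333, -0.09 m is -0.12.

```bash
echo '[[[0, 0, 0], 0, 0.036], [[0, 0, 0], 0, 0.036], [[0, 0, 0], 0, 0.036], [[0, 0, 0], 0, 0.036], [[0, 0, 0], 0, 0.036]]' > mv.in && python3 -m jog mv.in; python3 ok.py 9; echo '[[[0, 0, -0.0667], 0, 0.04], [[0, 0, -0.1333], 0, 0.04], [[0, 0, -0.1333], 0, 0.04], [[-0.08, 0.06, -0.1333], 0, 0.04], [[-0.12, 0.1013, -0.1333], 0, 0.04], [[-0.12, 0.1013, -0.1333], 0, 0.04], [[-0.12, 0.1013, -0.1333], 0, 0.04], [[-0.12, 0.1013, -0.1333], 0, 0.04]]' > mv.in && python3 -m jog mv.in; python3 b.py w4;python3 -c "
import cv2;i=cv2.imread('pics/w4.png')[60:330,140:430];i=cv2.imread('pics/w4.png')[0:300,120:440];cv2.imwrite('pics/w4c.png',cv2.resize(i,(640,600),interpolation=2))"
```

```text
clock: 22.32
position: [0.6005, 0.0999, 0.0302]
tool_rot: [1.0, -0.029, 0.0, -0.0]
force: [-0.8, 0.0, 0.5]
grip_width: 0.0359
gripper_force: 0.3
z 0.03020 t 22.32 s 0.5939 push 0.79 fz 0.48
clock: 23.32
position: [0.5071, 0.0296, 0.13]
tool_rot: [1.0, -0.028, 0.0, -0.0]
force: [0.1, 0.2, 0.0]
grip_width: 0.0401
gripper_force: 0.0
23.325 [0.5071 0.0296 0.13  ] [ 0.9996 -0.0283  0.0002 -0.    ]
tray 0.65 [239.2 157.5] [0.5525 0.0664 0.    ]
far_right 0.73 [200.8 212.5] [0.5019 0.1081 0.005 ]
far_right 0.38 [195.4 112.2] [0.5959 0.1015 0.005 ]
near_left 0.56 [201.4 212.2] [0.5022 0.1076 0.005 ]
near_left 0.3 [177.8  48.6] [0.6495 0.1104 0.005 ]
stop_bore 0.78 [177.8  48.4] [0.6427 0.1011 0.038 ]
carrier_full 0.75 [195.8 113.4] [0.5948 0.1013 0.005 ]
carrier_pair 0.92 [480.   62.5] [ 0.6254 -0.1526  0.005 ]
carrier_pair 0.79 [279.  212.1] [0.498  0.0318 0.005 ]
carrier_bare 0.78 [278.4 130.7] [0.5752 0.028  0.005 ]
```

View pics/w4c.png

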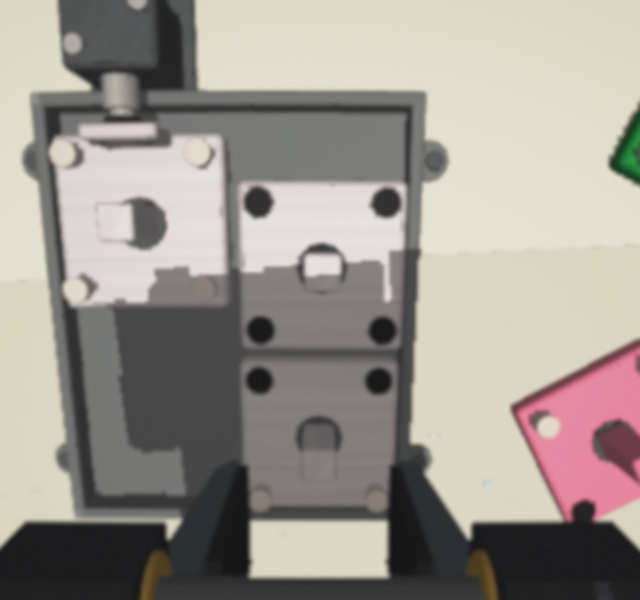

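The full carrier rests with its plate against the plunger at crop (120,125), and the near left place is free. The pair carrier's post is at (319,463). I'll take it now.

```bash
echo '[[[-0.014, 0, 0.04], 0, 0.036], [[-0.014, 0, 0.08], 0, 0.036], [[-0.014, 0, 0.1133], 0, 0.036], [[-0.014, 0, 0.1333], 0, 0.036], [[-0.014, 0, 0.1333], 0, 0.036], [[-0.014, 0, 0.1333], 0, 0.036], [[-0.014, 0, 0.1333], 0, 0.036]]' > mv.in && python3 -m jog mv.in; echo '[[[0, 0, 0], 0, 0.012], [[0, 0, 0], 0, 0.012], [[0, 0, 0], 0, 0.012], [[0, 0, 0], 0, 0.012], [[0, 0, 0], 0, 0.012]]' > mv.in && python3 -m jog mv.in 12
```

```text
clock: 24.65
position: [0.4964, 0.0298, 0.031]
tool_rot: [1.0, -0.029, 0.001, -0.0]
force: [0.6, -0.3, 0.3]
grip_width: 0.0357
gripper_force: 0.0
clock: 25.28
position: [0.4958, 0.0298, 0.0303]
tool_rot: [1.0, -0.029, 0.0, 0.0]
force: [-2.2, -0.1, 6.0]
grip_width: 0.0141
gripper_force: 12.0
```

To row units: -0.001 m is -0.0013, -0.0003 m is -0.0004.

```bash
echo '[[[-0.0013, 0, -0.0004], 0, 0.012], [[-0.0013, 0, -0.0004], 0, 0.012]]' > mv.in && python3 -m jog mv.in; echo '[[[0, -0.008, 0], 0, 0.012], [[0, -0.024, 0], 0, 0.012], [[0, -0.04, 0], 0, 0.012], [[0, -0.056, 0], 0, 0.012], [[0, -0.072, 0], 0, 0.012], [[0, -0.0853, 0], 0, 0.012], [[0, -0.0933, 0], 0, 0.012], [[0, -0.096, 0], 0, 0.012]]' > mv.in && python3 -m jog mv.in; echo '[[[0, -0.0013, 0], 0, 0.012], [[0, -0.0027, 0], 0, 0.012]]' > mv.in && python3 -m jog mv.in
```

```text
clock: 25.52
position: [0.4953, 0.0298, 0.0305]
tool_rot: [1.0, -0.029, 0.001, -0.0]
force: [3.5, 0.1, -2.8]
grip_width: 0.0141
gripper_force: 12.0
clock: 26.52
position: [0.4996, 0.1024, 0.0307]
tool_rot: [1.0, -0.028, 0.001, -0.0]
force: [6.5, -2.0, -2.3]
grip_width: 0.0139
gripper_force: 12.0
clock: 26.78
position: [0.4997, 0.1041, 0.0306]
tool_rot: [1.0, -0.028, 0.001, -0.0]
force: [5.9, -0.8, -2.6]
grip_width: 0.0141
gripper_force: 12.0
```

To row units: -0.001 m is -0.0013, 0.0001 m is 0.0001.

```bash
echo '[[[0.0007, -0.0007, 0.0001], 0, 0.012], [[0.0007, -0.0013, 0.0001], 0, 0.012]]' > mv.in && python3 -m jog mv.in; echo '[[[0, -0.0007, 0], 0, 0.012], [[0, -0.0013, 0], 0, 0.012]]' > mv.in && python3 -m jog mv.in; echo '[[[0, -0.0007, 0], 0, 0.012], [[0, -0.0013, 0], 0, 0.012]]' > mv.in && python3 -m jog mv.in
```

```text
clock: 27.02
position: [0.4999, 0.1049, 0.0305]
tool_rot: [1.0, -0.029, 0.0, -0.0]
force: [4.5, -2.2, 0.5]
grip_width: 0.0141
gripper_force: 12.0
clock: 27.28
position: [0.4999, 0.1058, 0.0305]
tool_rot: [1.0, -0.029, 0.0, -0.0]
force: [5.3, -3.0, 0.3]
grip_width: 0.0141
gripper_force: 12.0
clock: 27.52
position: [0.5, 0.1068, 0.0305]
tool_rot: [1.0, -0.029, 0.0, -0.0]
force: [5.0, -3.0, 0.9]
grip_width: 0.0139
gripper_force: 12.0
```

Units first: shifts go in shares of 0.75 m and turns go in shares of 120 degrees. So -0.001 m is -0.0013, -0.0005 m is -0.0007.

```bash
echo '[[[0.0004, -0.0007, 0], 0, 0.012], [[0.0004, -0.0013, 0], 0, 0.012]]' > mv.in && python3 -m jog mv.in; echo '[[[0, -0.0007, 0], 0, 0.012], [[0, -0.0007, 0], 0, 0.012]]' > mv.in && python3 -m jog mv.in
```

```text
clock: 27.78
position: [0.5, 0.1073, 0.0304]
tool_rot: [1.0, -0.028, -0.0, 0.0]
force: [3.6, -12.8, 5.4]
grip_width: 0.0141
gripper_force: 12.0
clock: 28.02
position: [0.5, 0.1074, 0.0305]
tool_rot: [1.0, -0.028, -0.0, 0.001]
force: [3.7, -15.3, 5.4]
grip_width: 0.0142
gripper_force: 12.0
```

To row units: 0.001 m is 0.0013, 0.0003 m is 0.0004.

```bash
echo '[[[0.0004, 0.0013, 0], 0, 0.012], [[0.0004, 0.0013, 0], 0, 0.012], [[0.0004, 0.0013, 0], 0, 0.036], [[0.0004, 0.0013, 0], 0, 0.036], [[0.0004, 0.0013, 0], 0, 0.036]]' > mv.in && python3 -m jog mv.in; echo '[[[0, 0, -0.0667], 0, 0.04], [[0, 0, -0.1333], 0, 0.04], [[0, 0, -0.1867], 0, 0.04], [[0.0133, 0.04, -0.1867], 0, 0.04], [[0.0133, 0.04, -0.1867], 0, 0.04], [[0.0133, 0.04, -0.1867], 0, 0.04]]' > mv.in && python3 -m jog mv.in; python3 b.py w5;python3 -c "
import cv2;i=cv2.imread('pics/w5.png')[0:300,120:440];cv2.imwrite('pics/w5c.png',cv2.resize(i,(640,600),interpolation=2))"
```

```text
clock: 28.65
position: [0.5, 0.1072, 0.0302]
tool_rot: [1.0, -0.029, -0.0, 0.0]
force: [0.1, 0.1, 0.2]
grip_width: 0.0357
gripper_force: 0.0
clock: 29.4
position: [0.5081, 0.0768, 0.17]
tool_rot: [1.0, -0.029, -0.0, 0.0]
force: [-0.4, -0.1, -0.4]
grip_width: 0.0398
gripper_force: 0.0
29.4 [0.5081 0.0768 0.17  ] [ 0.9996 -0.0288 -0.0004  0.    ]
tray 0.64 [288.1 151.8] [0.5517 0.0662 0.    ]
stop_bore 0.88 [248.1  58.6] [0.6395 0.0982 0.038 ]
carrier_full 0.77 [251.7 112.1] [0.5944 0.1013 0.005 ]
carrier_pair 0.96 [447.2 206. ] [ 0.4831 -0.1081  0.005 ]
carrier_pair 0.77 [494.8  67.9] [ 0.6255 -0.1457  0.005 ]
carrier_bare 0.84 [326.1 128.5] [0.5739 0.026  0.005 ]
```

View pics/w5c.png

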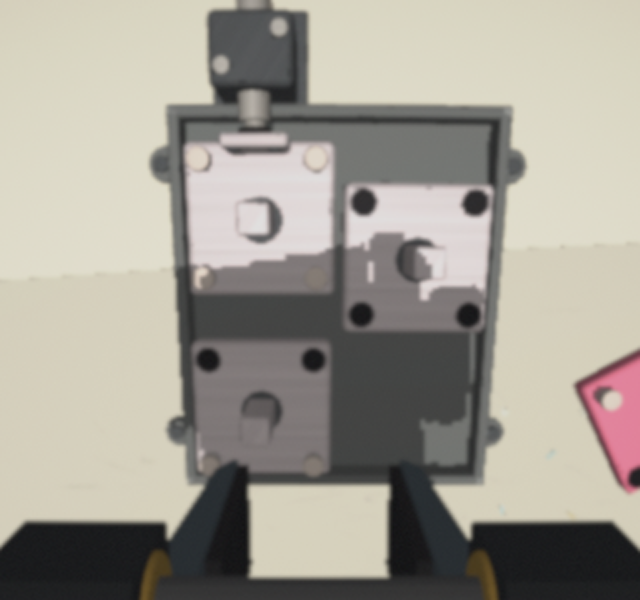

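Full is on the stop, crop (255,140). The pair stands against the left wall near left, centre (262,410), and the bare carrier against the right wall far right, centre (418,258).

```bash
python3 -c "
from station import workorder
print(workorder.hand_in())"
```

```text
the job is handed in; nothing more can be done
None
```

I handed the job in at about 29 s: the bare carrier is against the far right wall, the four-tube carrier rests on the stop after about 0.75 s at a wrist reading near 12 N (peak reading 12.9 N; the force at the stop itself was not measured), and the two-tube carrier is near left against the left wall.

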